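# Set and lock the column of a raking-light stand

### The job

Get the bench lamp stand ready for its lamp: grip the spring-balanced inner column, press it down until the ring mark on it is level with the top of the black clamping collar, and, without letting the column go or off its mark, slide the collar's cam lever round until it is fully closed. Finish still holding the column in the gripper at its mark with the lever closed, and leave the other things on the table alone.

Things in the scene. Friction and masses are not known exactly. Their poses are not given: they have to be found in the camera images.
- collar_top (a point): Centre of the top edge of the stand's black clamping collar, on the column's upright axis, 150 mm above the table; the collar is 49 mm across there. The stand (round cast foot 164 mm across, outer tube 40 mm thick) is screwed down and does not move; it may be turned any way.
- ring_mark (a point): Middle of the dark ring mark, 3 mm wide, round the column; the point lies on the column's upright axis. Above the mark the bare round metal column, 32 mm in diameter, goes on for 48 mm, then a steel cap 5 mm high and a thin stud 13 mm high (its top 66 mm above the mark).
- tube: The inner column, 0.35 kg; origin at the middle of the ring mark, z up. It slides up and down in the collar and, being round, turns freely in it while the lever is open; the closed lever clamps it. A spring meant to carry the lamp pushes it up: pressing it down takes up to about 10 N, and let go at its mark with the lever open it rises some 50 mm.
- column (a joint): Height of the ring mark above the collar's top in m: 0 when level, positive above. At the start it is 0.062 to 0.095 and stays there until pushed.
- lever (a joint): Cam lever angle in rad about the column's axis: 0 fully closed (at its stop), growing as it opens, anticlockwise seen from above. At the start it is open by 0.75 to 1.05; it stays where it is left. Sliding it closed (clockwise from above) takes some 8 N at 25 mm from the axis.
- lever_plate (a point): Centre of the cam lever's upright thumb plate, 38 mm from the column's axis. The lever is a grey ring round the collar with this plate and a black tail out to 95 mm from the axis. The plate stands radially: 9 mm thick, 19 to 57 mm from the axis, 2 to 38 mm above the collar's top. Fingers gripping the column with their tips 5 to 20 mm above the mark can push it round as the gripper turns.
- lamp_head: Black LED lamp head with two barn-door flaps and a wire yoke with a socket, about 185 x 185 mm and 95 mm high, lying face up on the table; origin at the underside of its housing. Leave it alone.
- bowl: White bowl, 124 mm across and 45 mm high, with grey putty balls; origin at its underside. Leave it alone.
- scale_bar: White and black photographic scale bar, 30 x 200 x 6 mm, lying on the table; origin at its underside. Leave it alone.

How it is judged:
On the way, in this order (a step that is already met when the one before it is completed fails the run):
1. the column is held with its ring mark level with the collar's top (within 5 mm) while the lever is still open (value of joint column between -0.005 and 0.005 m and value of joint lever above 0.5 rad and contact force between the fingers and tube above 5 N and horizontal distance between the grasp point and ring_mark below 0.012 m), for 0.2 s.
2. the lever is closed (within 0.1 rad of its stop) with the column still held at its mark (value of joint lever below 0.1 rad and value of joint column between -0.005 and 0.005 m and contact force between the fingers and tube above 5 N and horizontal distance between the grasp point and ring_mark below 0.012 m), for 0.2 s.
At the end, for the whole second after the job is handed in: The column is still gripped between the fingers (more than 5 N on it, the grasp within 12 mm of its axis), at rest, its ring mark within 5 mm of the collar's top, and the cam lever is closed to within 0.1 rad of its stop (all of step 2 and velocity of joint column between -0.01 and 0.01 m/s); the arm keeps its last pose, push and grip.
It fails at once if the column is let go, or is more than 8 mm off its mark, while the lever is being closed (open by less than 0.5 rad) or after (value of joint lever below 0.5 rad and (contact force between the fingers and tube below 0.5 N or value of joint column above 0.008 m or value of joint column below -0.008 m)).
It fails at once if the lamp head, bowl or scale bar is shifted by more than 30 mm (distance of any of lamp_head, bowl, scale_bar from where it was at the start of the episode above 0.03 m).
It also fails if it takes over 40 s, if anything falls off the work surface, if the arm or the gripper's body presses on something with over 40 N, if the wrist force passes 120 N, or if a joint passes its speed limit or range.

### The arm

A 6-joint arm with a two-finger parallel gripper is mounted at the origin on the work surface. World frame = base frame: x ahead of the robot, y to its left, z up, the work surface at z = 0. Lengths are in m, angles in rad, forces in N, time in s.
With the tool pointing down it reaches from about 0.35 to 0.85 m from the base axis. Payload 8.1 kg.
Tool frame: the origin (TCP) lies between the finger pads; the fingertips stand nose_length ahead of it and the grasp point (between the pads) lies 2 mm behind it (nose_length is the distance from the TCP to the fingertips, in m); z points along the fingers, x is the direction in which the jaws open and shut, and the axes are right-handed (so a half turn about z gives the same grasp; the last joint's range is limited). The gripper opens to 93 mm and grips with 3 to 60 N. Pads are 15 mm wide; open, the fingers measure 128 mm over their backs; the gripper's body (75 mm by 188 mm) begins 65 mm behind the grasp point.
Start: joints at [-0.085, 0.13, 1.488, -0, 1.523, -0.085], TCP at [0.6, 0, 0.203] pointing down, gripper open.
Joint ranges: [-2.96, 2.96], [-0.89, 2.26], [0.02, 2.5], [-1.34, 4.48], [0, 2.73], [-2.66, 2.66]. Speed limits (rad/s): [2.39, 2.39, 2.79, 3.14, 3.14, 3.14].

### API

Orientations are given as a rotation vector (axis times angle).
In Python, from plant import * gives the robot as it stands.
- The arm moves only by the tool carry_out, never from a script. Its argument "steps" is a list of rows, each an object with "xyz": the shift along the world's x, y, z in cm, a list of three; "rot": the turn, a rotation vector about the world's x, y, z in degrees, a list of three. In form: [{"xyz": [tx, ty, tz], "rot": [rx, ry, rz]}, ...]. A call has 1 to 10 rows; each row is the pose to reach, as a shift and turn from the pose commanded when the call began; what a row does not reach only later rows make up. A row lasts 1/10 s, in which the tool goes at most 50 mm and 8.59 degrees, less where a joint would pass 70% of its speed; a pose out of reach is approached as far as the arm can. A call with a gripper value outside its range is refused whole. "grip" is the opening, from 0 (shut) to 1 (fully open), set as the call begins (left out, the last holds). The fingers move at their own pace and stop on an object; "force" is the grip in N (left out, the last holds). Time passes only in rows, so rows that repeat a pose let the fingers close. It gives the time, the measured TCP pose, the force and the opening at its end, in the units of the state.
- read_state(): the state, without advancing time (a new reading comes with each control period).
- read_camera(name): name is "scene" or "side" or "wrist"; returns the picture (384x512x3 uint8, red, green, blue); there is no depth.
- calibration(name): a dict with "fov_y" (degrees; the focal length in pixels is half the picture's height over the tangent of half this angle, whatever the lens; pixels are square), "cx", "cy" (the principal point, pixels), "xyz" and "attitude" of the camera in the world. Camera axes: x right, y down, z forward; pixel columns grow to the right and rows downward; lengths in m; the calibration is good to about 2 mm. The wrist camera is an equidistant fisheye: a pixel r from the principal point sees the ray r / f radians off the axis. A picture is of the moment at which its call begins: read the wrist's pose just before it. calibration takes no time and is no camera call; for the wrist camera it gives the pose at the moment of the call.
- close_job(): hands the job in, once; it reports no verdict.
The state is a dict: "t": time; "q": joint angles; "dq": joint speeds; "joint_torque": joint torques, N m; "tool_pos": TCP position; "orientation": TCP orientation; "force": force on the tool from outside, world axes, zero at the start; "wrist_torque": the same for the moment, N m; "opening": finger opening in m.
Only numpy, scipy, OpenCV 4.12 (cv2) and the standard library are available. Lean on these libraries where they do the work, as an engineer would, in place of code of your own. Each camera call takes 0.05 s, during which the arm holds its last target.

## Working session

There is one attempt and no reset: what is moved stays moved. The work goes in short steps, Python scripts to look and compute and a tool call to move; the robot and the scene stay as the last step left them, time stands still between calls to the robot, and variables do not carry over. Pictures are saved under pics/ and viewed, and the job is handed in when it is done.

Besides the shell and the picture viewer there is one more tool, called after ">>>" by a JSON object that holds its "api" and its "payload", one argument or row to a line. carry_out: Moves the arm, as the interface text tells. Its arguments: {"type":"object","properties":{"steps":{"type":"array","items":{"type":"object","properties":{"xyz":{"type":"array","items":{"type":"number"}},"rot":{"type":"array","items":{"type":"number"}}}}},"grip":{"type":"number"},"force":{"type":"number"}},"required":["steps"]}

```bash
ls; mkdir -p pics; python3 - <<'E'
from plant import *
import cv2,numpy as np
s=read_state(); print(s)
for n in ["scene","side","wrist"]:
    print(n,calibration(n))
    cv2.imwrite(f"pics/{n}0.png",read_camera(n)[:,:,::-1])
try: print(nose_length)
except Exception as e: print(e)
E
```

```text
pics
{'t': 0.0, 'q': array([-8.53754532e-02,  1.31153055e-01,  1.48928690e+00, -2.53260231e-06,
        1.52299208e+00, -8.54388496e-02]), 'dq': array([-0.00055298, -0.00069924,  0.0006145 , -0.00097845,  0.00145143,
       -0.00144642]), 'joint_torque': array([-1.61290725e-03, -5.59853125e+01, -4.91755986e+01,  7.67333270e-02,
        3.59135563e-02, -2.97389461e-04]), 'tool_pos': array([5.99399377e-01, 8.74763147e-05, 2.02188135e-01]), 'orientation': array([-3.14143695e+00, -9.97717233e-05,  2.87895689e-03]), 'force': array([ 0.04956899,  0.10435231, -0.93880871]), 'wrist_torque': array([ 0.01683134,  0.07385461, -0.00315478]), 'opening': 0.09274431914675638}
scene {'fov_y': 51.18887476825448, 'cx': 250.96130988843493, 'cy': 189.0763980040648, 'xyz': array([ 1.02054608, -0.59465313,  0.78857965]), 'attitude': array([-2.13931968, -0.81743601,  0.39763971])}
side {'fov_y': 46.37457707483966, 'cx': 253.48074278742732, 'cy': 188.1039530038836, 'xyz': array([ 0.42353615, -0.98599486,  0.69581724]), 'attitude': array([-2.09669604,  0.05267974, -0.0279132 ])}
wrist {'fov_y': 65.70646984690485, 'cx': 251.66849120714951, 'cy': 195.38224090767372, 'xyz': array([0.59956744, 0.08007603, 0.38413296]), 'attitude': array([ 2.85151251e+00,  1.49059146e-03, -8.87614283e-04])}
0.017
```

View pics/scene0.png

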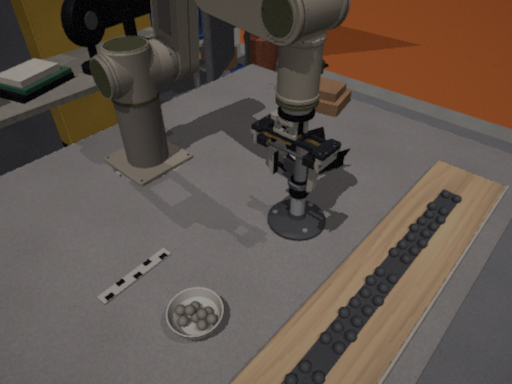

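View pics/side0.png

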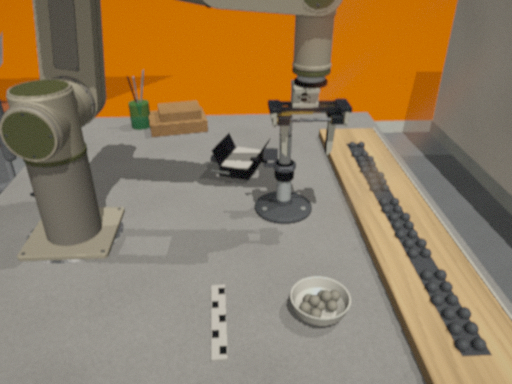

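View pics/wrist0.png

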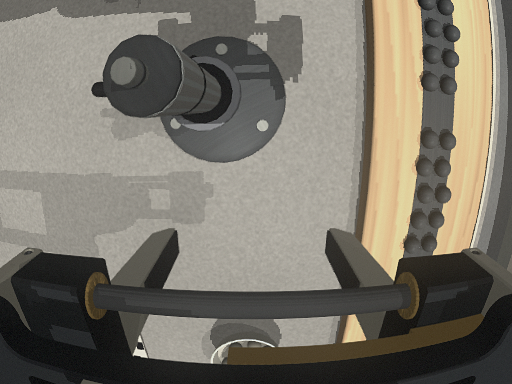

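```bash
cat > h.py <<'E'
from plant import *
import cv2,numpy as np
from scipy.spatial.transform import Rotation as R
def K(c): 
    f=192/np.tan(np.radians(c['fov_y'])/2); return f,c['cx'],c['cy']
def ray(c,u,v,fish=False):
    f,cx,cy=K(c); a=np.array([u-cx,v-cy])
    if fish:
        r=np.hypot(*a); th=r/f; d=np.r_[a/r*np.sin(th),np.cos(th)]
    else: d=np.r_[a/f,1.]
    return R.from_rotvec(c['attitude']).as_matrix()@d
def atz(c,u,v,z,fish=False):
    d=ray(c,u,v,fish); return c['xyz']+d*(z-c['xyz'][2])/d[2]
def proj(c,p,fish=False):
    f,cx,cy=K(c); q=R.from_rotvec(c['attitude']).as_matrix().T@(np.asarray(p)-c['xyz'])
    if fish:
        r=np.hypot(q[0],q[1]); th=np.arctan2(r,q[2]); return np.array([cx+f*th*q[0]/r,cy+f*th*q[1]/r])
    return np.array([cx+f*q[0]/q[2],cy+f*q[1]/q[2]])
E
python3 - <<'E'
from h import *
a=cv2.imread('pics/scene0.png')[100:250,230:370]; b=cv2.imread('pics/side0.png')[80:230,220:360]
cv2.imwrite('pics/z0.png',cv2.resize(np.hstack([a,b]),(784,420),interpolation=cv2.INTER_CUBIC))
c=calibration('scene'); print(atz(c,297,219,0.01)); print(atz(c,298,186,0.15))
c=calibration('side'); print(atz(c,284,207,0.01)); print(atz(c,285,165,0.15))
c=calibration('wrist'); print(atz(c,222,98,0.015,True)); print(atz(c,127,71,0.3,True))
E
```

```text
[0.56601223 0.09136263 0.01      ]
[0.57693168 0.06618408 0.15      ]
[0.56170941 0.08160904 0.01      ]
[0.5585363  0.06984989 0.15      ]
[0.5630606  0.09426503 0.015     ]
[0.56285359 0.09308476 0.3       ]
```

View pics/z0.png

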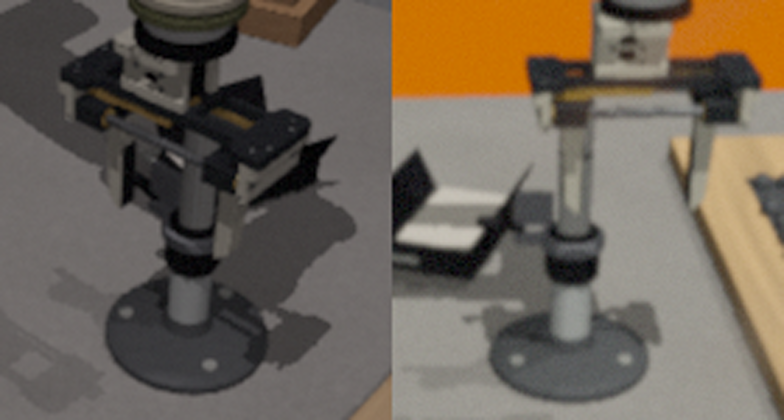

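>>> {"api": "carry_out", "payload": {
  "steps": [
    {"xyz": [0,0,4],"rot": [0,0,0]},
    {"xyz": [0,0,8],"rot": [0,0,0]},
    {"xyz": [0,0,12],"rot": [0,0,0]},
    {"xyz": [0,0,16],"rot": [0,0,0]},
    {"xyz": [0,0,16],"rot": [0,0,0]},
    {"xyz": [0,0,16],"rot": [0,0,0]}
  ]
}}

```text
t: 0.75
tool_pos: [0.6005, -0.0, 0.3642]
orientation: [3.141, 0.0, 0.004]
force: [-0.5, -0.2, -1.6]
opening: 0.093
```

```bash
python3 - <<'E'
from h import *
s=read_state(); print(s['t'],s['tool_pos'],s['orientation'],s['q'],s['force'])
ims=[]
for n in ["scene","side","wrist"]:
    im=read_camera(n)[:,:,::-1]; cv2.imwrite(f"pics/{n}1.png",im); ims.append(im)
a=ims[0][100:250,230:370]; b=ims[1][80:230,220:360]
cv2.imwrite('pics/z1.png',cv2.resize(np.hstack([a,b]),(784,420),interpolation=cv2.INTER_CUBIC))
cv2.imwrite('pics/w1.png',cv2.resize(np.ascontiguousarray(ims[2]),(800,600),interpolation=cv2.INTER_CUBIC))
print(calibration('wrist'))
E
```

```text
0.75 [ 6.00539806e-01 -4.54191241e-06  3.64227339e-01] [3.14142052e+00 5.68190837e-05 3.50072073e-03] [-8.53813031e-02  1.23372956e-01  1.20565093e+00  2.11451614e-05
  1.81033363e+00 -8.54124375e-02] [-0.51020599 -0.20796542 -1.57362464]
{'fov_y': 65.70646984690485, 'cx': 251.66849120714951, 'cy': 195.38224090767372, 'xyz': array([0.59977845, 0.08004924, 0.5427408 ]), 'attitude': array([ 2.85166766e+00,  1.86344145e-03, -3.60023886e-03])}
```

View pics/z1.png

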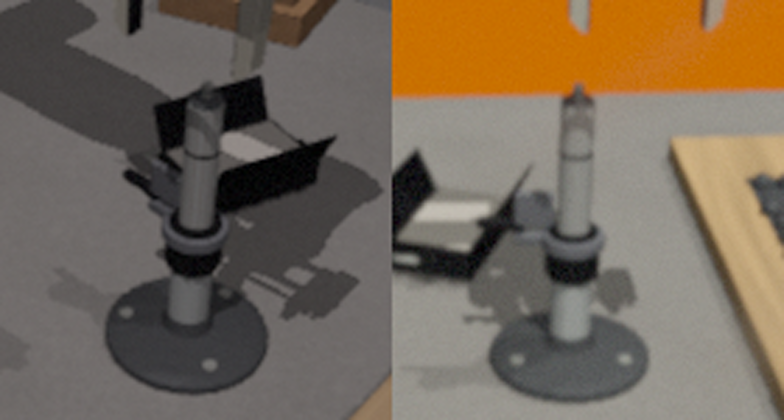

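View pics/w1.png

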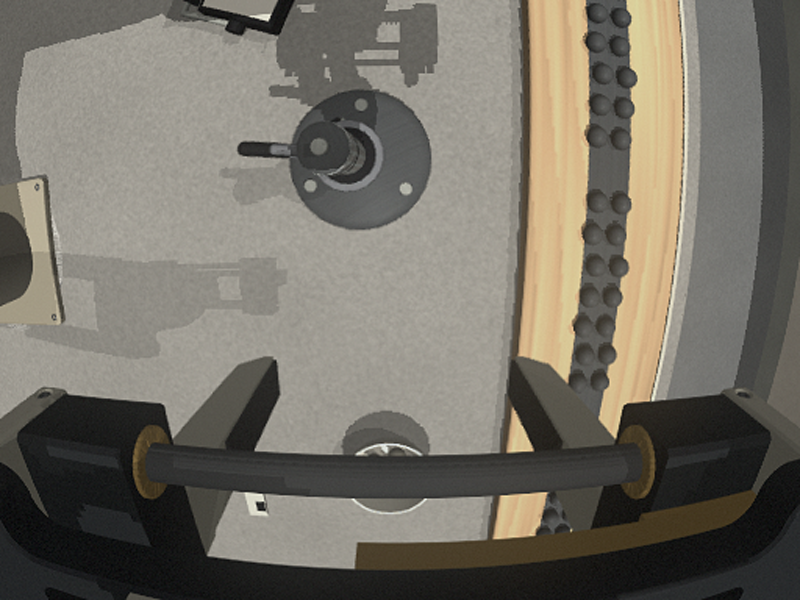

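```bash
python3 - <<'E'
from h import *
from scipy.optimize import least_squares
w=calibration('wrist');sc=calibration('scene');sd=calibration('side')
k=1.5625
print('foot',atz(w,361/k,160/k,0.012,True))
for z in (.15,.17,.19): 
    print('tail end',z,atz(w,239/k,148/k,z,True),'tail inner',atz(w,290/k,150/k,z,True))
# zoom pixel -> full
S=lambda u,v:(230+u/2.8,100+v/2.8); D=lambda u,v:(220+(u-392)/2.8,80+v/2.8)
ring_s=S(203,153); ring_d=D(576,155); stud_s=S(208,82); stud_d=D(578,86); 
stud_w=(317/k,146/k)
def f(p):
    x,y,h=p
    return np.r_[proj(sc,[x,y,.15+h])-ring_s,proj(sd,[x,y,.15+h])-ring_d,proj(sc,[x,y,.216+h])-stud_s,proj(sd,[x,y,.216+h])-stud_d,proj(w,[x,y,.216+h],True)-stud_w,proj(w,[x,y,.012],True)-np.array([361/k,160/k])]
r=least_squares(f,[.56,.09,.07]); print(r.x,r.fun.round(1))
x,y,h=r.x
print('collar top pix',proj(sc,[x,y,.15]),proj(sd,[x,y,.15]))
# lever angle: project tail end for candidates
for dz in(.0,.01,.02,.03):
  def g(p): return proj(w,[x+.095*np.cos(p[0]),y+.095*np.sin(p[0]),.15+dz],True)-np.array([239/k,148/k])
  q=least_squares(g,[3.1]); print(dz,np.degrees(q.x),q.fun)
for a in (150,160,170,180,190):
  p=[x+.038*np.cos(np.radians(a)),y+.038*np.sin(np.radians(a)),.17]
  print(a,proj(sc,p),proj(sd,p))
E
```

```text
foot [0.56205743 0.09238954 0.012     ]
tail end 0.15 [0.46583133 0.10406712 0.15      ] tail inner [0.51154829 0.09956396 0.15      ]
tail end 0.17 [0.47265248 0.10284402 0.17      ] tail inner [0.51604133 0.09857019 0.17      ]
tail end 0.19 [0.47947362 0.10162093 0.19      ] tail inner [0.52053438 0.09757642 0.19      ]
[0.559733   0.09391463 0.07718375] [-1.3 -1.2 -0.3 -0.8 -1.1  1.1 -0.1 -0.2  1.4  0.1 -1.3 -0.8]
collar top pix [299.11998351 178.18581108] [284.46238152 160.92146603]
0.0 [173.81495102] [-0.37729021 -0.03141078]
0.01 [173.872481] [-2.80790153 -0.22934466]
0.02 [173.93295134] [-5.35457981 -0.42856836]
0.03 [173.99658886] [-8.02543489 -0.62849947]
150 [293.90131948 163.7610452 ] [271.87735234 151.47430266]
160 [291.65624001 164.35449294] [271.03321797 152.45511682]
170 [289.63851031 165.17812653] [270.59554999 153.4990923 ]
180 [287.90716049 166.21037454] [270.5831362  154.57570716]
190 [286.51464779 167.42370342] [271.00240161 155.6525843 ]
```

```bash
python3 - <<'E'
import cv2,numpy as np
a=cv2.imread('pics/scene1.png')[120:215,265:320];b=cv2.imread('pics/side1.png')[100:195,250:305];c=cv2.imread('pics/wrist1.png')[60:155,145:285]
cv2.imwrite('pics/z2.png',cv2.resize(np.hstack([a,b,c]),None,fx=3.2*1.0,fy=3.2*1.0,interpolation=cv2.INTER_CUBIC))
E
```

```text
(no output)
```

View pics/z2.png

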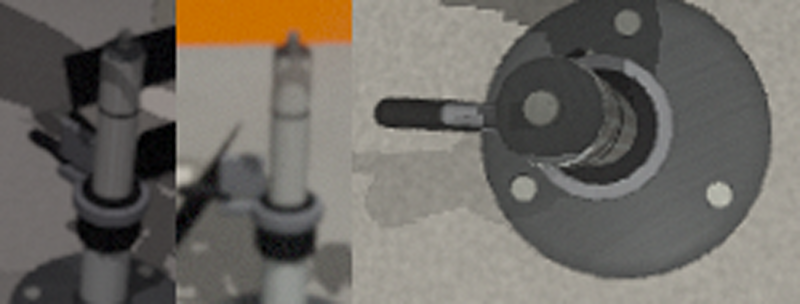

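>>> {"api": "carry_out", "payload": {
  "steps": [
    {"xyz": [-0.7,1.6,0],"rot": [0,0,8]},
    {"xyz": [-1.4,3.2,0],"rot": [0,0,16]},
    {"xyz": [-2.1,4.8,0],"rot": [0,0,24]},
    {"xyz": [-2.8,6.4,0],"rot": [0,0,32]},
    {"xyz": [-3.5,8.0,0],"rot": [0,0,40]},
    {"xyz": [-3.95,9.3,0],"rot": [0,0,45]},
    {"xyz": [-3.95,9.3,0],"rot": [0,0,45]},
    {"xyz": [-3.95,9.3,0],"rot": [0,0,45]}
  ]
}}

```text
t: 1.7
tool_pos: [0.5602, 0.0928, 0.362]
orientation: [-2.904, -1.199, 0.003]
force: [0.4, 0.1, -0.6]
opening: 0.0925
```

```bash
python3 - <<'E'
from h import *
s=read_state(); print(s['t'],s['tool_pos'],s['orientation'],s['q'],s['force'],s['wrist_torque'])
w=calibration('wrist'); print(w)
np.save('w2.npy',w,allow_pickle=True)
im=read_camera('wrist')[:,:,::-1]; cv2.imwrite('pics/wrist2.png',im)
cv2.imwrite('pics/w2.png',cv2.resize(np.ascontiguousarray(im),(800,600),interpolation=cv2.INTER_CUBIC))
for z in(.0,.15,.227,.293): print(z,proj(w,[.561,.093,z],True)*1.5625)
E
```

```text
1.7 [0.56016025 0.09283779 0.36199307] [-2.90351983 -1.19886538  0.00306197] [ 7.41706048e-02  3.68595625e-02  1.30083401e+00 -3.31875332e-04
  1.80584504e+00 -7.09062306e-01] [ 0.40350875  0.14039243 -0.57267124] [ 0.00662869 -0.04352969  0.01817048]
{'fov_y': 65.70646984690485, 'cx': 251.66849120714951, 'cy': 195.38224090767372, 'xyz': array([0.5041814 , 0.14978658, 0.54386767]), 'attitude': array([2.65134361, 1.09662204, 0.15762062])}
0.0 [394.10918986 238.89364725]
0.15 [394.1388951  264.23630229]
0.227 [394.16301468 286.11253045]
0.293 [394.19244722 314.7344738 ]
```

View pics/w2.png

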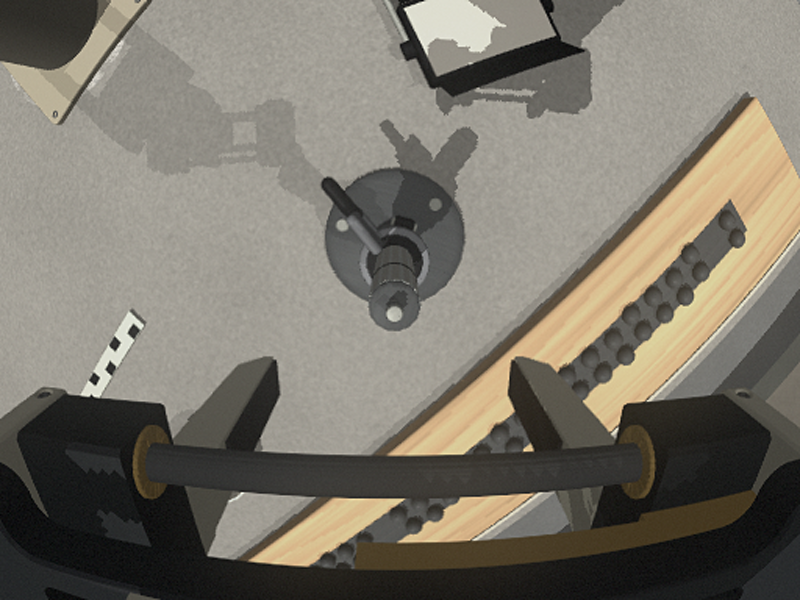

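```bash
python3 - <<'E'
from h import *
im=cv2.imread('pics/wrist2.png')[105:215,195:305]
cv2.imwrite('pics/z3.png',cv2.resize(im,(600,600),interpolation=cv2.INTER_CUBIC))
w=np.load('w2.npy',allow_pickle=True).item(); k=600/110
Z=lambda p:((proj(w,p,True)-[195,105])*k).round(0)
X,Y=.561,.093
for z in (.15,.215,.227,.24,.293): print(z,Z([X,Y,z]))
for a in (166,170,174,178,182):
  c,s=np.cos(np.radians(a)),np.sin(np.radians(a))
  print(a,'end',Z([X+.095*c,Y+.095*s,.15]),Z([X+.095*c,Y+.095*s,.17]),'plate top out',Z([X+.057*c,Y+.057*s,.188]),'in',Z([X+.019*c,Y+.019*s,.188]))
E
```

```text
0.15 [312. 350.]
0.215 [312. 412.]
0.227 [312. 426.]
0.24 [312. 443.]
0.293 [312. 526.]
166 end [109.  22.] [98. 22.] plate top out [178. 167.] in [268. 312.]
170 end [86. 37.] [74. 38.] plate top out [163. 177.] in [263. 315.]
174 end [65. 54.] [52. 56.] plate top out [149. 188.] in [259. 319.]
178 end [45. 72.] [31. 75.] plate top out [136. 200.] in [254. 323.]
182 end [26. 92.] [11. 96.] plate top out [123. 213.] in [250. 327.]
```

View pics/z3.png

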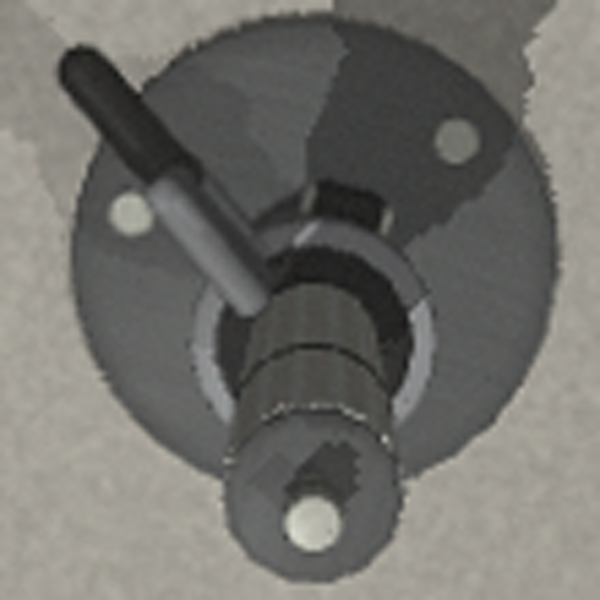

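```bash
python3 - <<'E'
from h import *
w=np.load('w2.npy',allow_pickle=True).item(); k=600/110
Z=lambda p:((proj(w,p,True)-[195,105])*k).round(0)
X,Y=.561,.093;d=.016*.7071
for z in (.15,.21,.22,.225,.23,.235,.24): print(z,Z([X-d,Y+d,z]))
print(Z([X-d,Y+d,.228+.048]),'cap edge low', Z([X,Y,.294]))
E
```

```text
0.15 [312. 286.]
0.21 [312. 332.]
0.22 [312. 341.]
0.225 [312. 346.]
0.23 [312. 351.]
0.235 [312. 356.]
0.24 [312. 362.]
[312. 406.] cap edge low [312. 528.]
```

>>> {"api": "carry_out", "payload": {
  "steps": [
    {"xyz": [0,0,-3],"rot": [0,0,0]},
    {"xyz": [0,0,-6],"rot": [0,0,0]},
    {"xyz": [0,0,-9],"rot": [0,0,0]},
    {"xyz": [0.05,0,-10.8],"rot": [0,0,0]},
    {"xyz": [0.05,0,-10.8],"rot": [0,0,0]},
    {"xyz": [0.05,0,-10.8],"rot": [0,0,0]}
  ]
}}

```text
t: 2.35
tool_pos: [0.561, 0.0924, 0.2553]
orientation: [-2.903, -1.2, 0.001]
force: [0.1, -0.5, 0.4]
opening: 0.093
```

>>> {"api": "carry_out", "payload": {
  "steps": [
    {"xyz": [0,0,0],"rot": [0,0,0]},
    {"xyz": [0,0,0],"rot": [0,0,0]},
    {"xyz": [0,0,0],"rot": [0,0,0]},
    {"xyz": [0,0,0],"rot": [0,0,0]},
    {"xyz": [0,0,0],"rot": [0,0,0]},
    {"xyz": [0,0,0],"rot": [0,0,0]},
    {"xyz": [0,0,0],"rot": [0,0,0]},
    {"xyz": [0,0,0],"rot": [0,0,0]}
  ],
  "grip": 0,
  "force": 50
}}

```text
t: 3.15
tool_pos: [0.561, 0.093, 0.2552]
orientation: [-2.902, -1.202, 0.0]
force: [0.2, 0.8, 0.5]
opening: 0.0336
```

```bash
cat > look.py <<'E'
from h import *
import sys
n=sys.argv[1]
s=read_state(); print(s['t'],s['tool_pos'].round(4),s['orientation'].round(3),s['q'].round(2),s['force'].round(2),s['wrist_torque'].round(3),s['opening'])
a=read_camera('scene')[:,:,::-1][120:215,265:335]; b=read_camera('side')[:,:,::-1][100:195,250:320]; 
c=read_camera('wrist')[:,:,::-1]; cv2.imwrite(f'pics/wf{n}.png',c)
cv2.imwrite(f'pics/l{n}.png',cv2.resize(np.hstack([a,b]),None,fx=5.6,fy=5.6,interpolation=cv2.INTER_CUBIC))
E
python3 look.py a
```

```text
3.15 [0.561  0.093  0.2552] [-2.902 -1.202  0.   ] [ 0.07  0.03  1.5  -0.    1.61 -0.71] [0.15 0.76 0.47] [ 0.01  -0.022 -0.001] 0.03355571546091466
```

View pics/la.png

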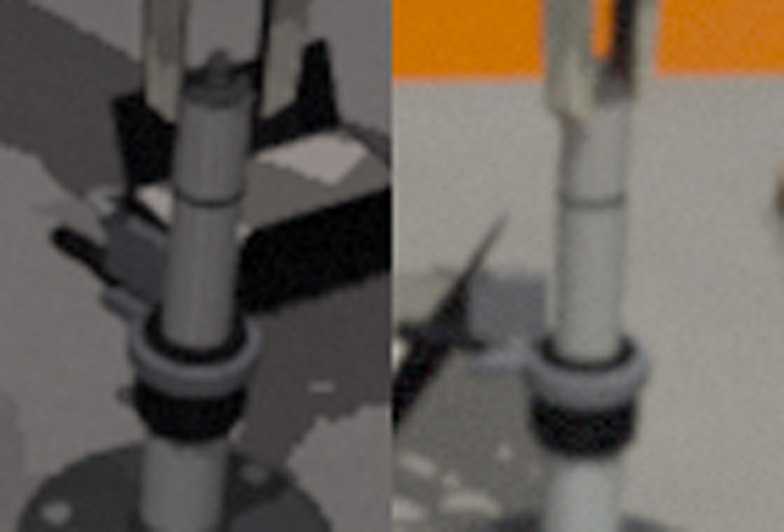

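View pics/wfa.png

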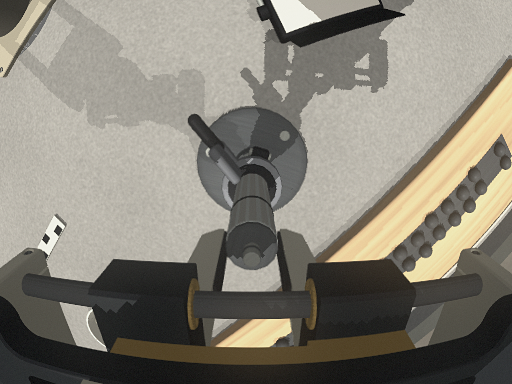

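```bash
python3 - <<'E'
from h import *
X,Y=.561,.093
for n in('side','scene'):
  c=calibration(n)
  for r in (.017,.033):
    print(n,r,[proj(c,[X-r*.707,Y-r*.707,z]).round(1).tolist() for z in (.237,.247,.257,.265)])
  v=c['xyz'][:2]-[X,Y]; v=v/np.linalg.norm(v)*.016
  print('ring',[(z,proj(c,[X+v[0],Y+v[1],z]).round(1).tolist()) for z in (.22,.225,.23,.235)])
E
```

```text
side 0.017 [[282.0, 133.1], [282.1, 129.5], [282.2, 125.9], [282.3, 122.9]]
side 0.033 [[278.0, 135.0], [278.1, 131.3], [278.2, 127.7], [278.3, 124.7]]
ring [(0.22, [285.8, 139.7]), (0.225, [285.8, 137.9]), (0.23, [285.9, 136.1]), (0.235, [286.0, 134.3])]
scene 0.017 [[294.8, 150.8], [295.1, 147.3], [295.3, 143.9], [295.5, 141.1]]
scene 0.033 [[288.3, 151.0], [288.5, 147.6], [288.7, 144.1], [288.9, 141.3]]
ring [(0.22, [300.9, 159.9]), (0.225, [301.0, 158.3]), (0.23, [301.2, 156.6]), (0.235, [301.3, 154.9])]
```

>>> {"api": "carry_out", "payload": {
  "steps": [
    {"xyz": [0,0,0],"rot": [0,0,0]},
    {"xyz": [0,0,0],"rot": [0,0,0]},
    {"xyz": [0,0,0],"rot": [0,0,0]}
  ]
}}

```text
t: 3.6
tool_pos: [0.5608, 0.0928, 0.2552]
orientation: [2.902, 1.202, -0.001]
force: [-3.4, -1.6, 1.3]
opening: 0.0307
```

```bash
python3 look.py b
```

```text
3.6 [0.5608 0.0928 0.2552] [ 2.902e+00  1.202e+00 -1.000e-03] [ 0.07  0.03  1.5  -0.    1.61 -0.71] [-3.4  -1.59  1.28] [-0.376  0.523 -0.038] 0.030719297789742743
```

View pics/lb.png

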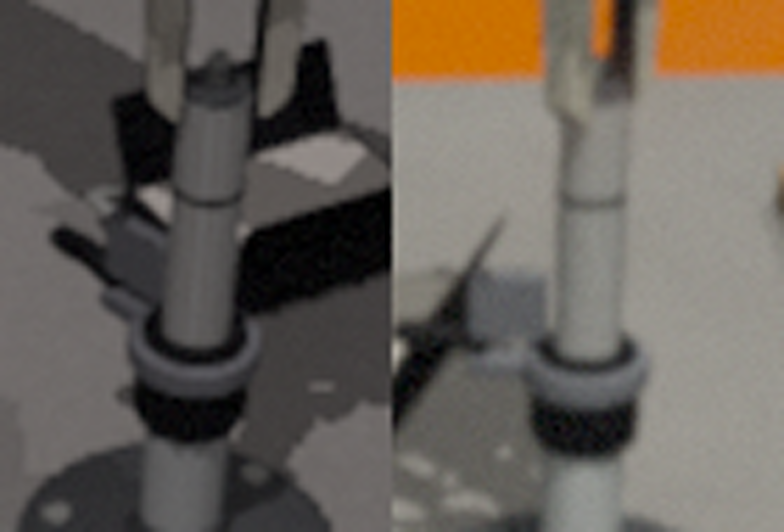

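```bash
python3 - <<'E'
from h import *
import plant; print([ (k,getattr(plant,k)) for k in dir(plant) if not k.startswith('_')][:40])
for z in (.337,.347,.357,.367,.377):
  print(z,[proj(calibration(n),[x,0,z]).round(1).tolist() for n in('side','scene') for x in(.6-.055,.6+.055)])
E
```

```text
[('IKError', <class 'plant.IKError'>), ('calibration', <function make.<locals>.<lambda> at 0x7fe727bac860>), ('close_job', <function connect.<locals>.done at 0x7fe727b1f920>), ('nose_length', 0.017), ('read_camera', <function make.<locals>.drawn_camera at 0x7fe727bac2c0>), ('read_state', <function make.<locals>.<lambda> at 0x7fe727bac7c0>)]
0.337 [[285.2, 107.0], [332.4, 106.1], [273.6, 127.5], [315.2, 145.9]]
0.347 [[285.4, 102.8], [332.7, 101.9], [273.7, 123.5], [315.7, 141.7]]
0.357 [[285.5, 98.6], [333.1, 97.8], [273.8, 119.4], [316.2, 137.5]]
0.367 [[285.7, 94.4], [333.5, 93.5], [273.9, 115.3], [316.7, 133.2]]
0.377 [[285.8, 90.1], [333.9, 89.3], [274.1, 111.1], [317.1, 128.9]]
```

```bash
python3 - <<'E'
from h import *
a=cv2.imread('pics/scene1.png')[20:150,230:360];b=cv2.imread('pics/side1.png')[10:140,245:375]
cv2.imwrite('pics/g1.png',cv2.resize(np.hstack([a,b]),None,fx=3,fy=3,interpolation=cv2.INTER_CUBIC))
b=cv2.imread('pics/side0.png')[70:200,245:375]
a=cv2.imread('pics/scene0.png')[90:220,230:360]
cv2.imwrite('pics/g0.png',cv2.resize(np.hstack([a,b]),None,fx=3,fy=3,interpolation=cv2.INTER_CUBIC))
for z in (.176,.186,.196,.206,.216):
  print(z,[proj(calibration(n),[x,0,z]).round(1).tolist() for n in('side','scene') for x in(.6-.055,.6+.055)])
E
```

```text
0.176 [[283.0, 168.7], [326.8, 167.6], [271.8, 185.1], [308.7, 205.0]]
0.186 [[283.2, 165.1], [327.1, 164.0], [271.9, 181.8], [309.1, 201.7]]
0.196 [[283.3, 161.5], [327.4, 160.4], [272.0, 178.6], [309.4, 198.4]]
0.206 [[283.4, 157.8], [327.8, 156.8], [272.1, 175.3], [309.8, 195.0]]
0.216 [[283.5, 154.2], [328.1, 153.1], [272.2, 171.9], [310.2, 191.6]]
```

View pics/g1.png

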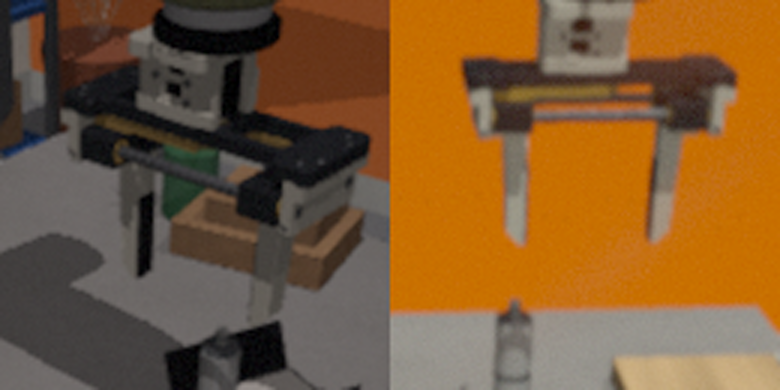

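View pics/g0.png

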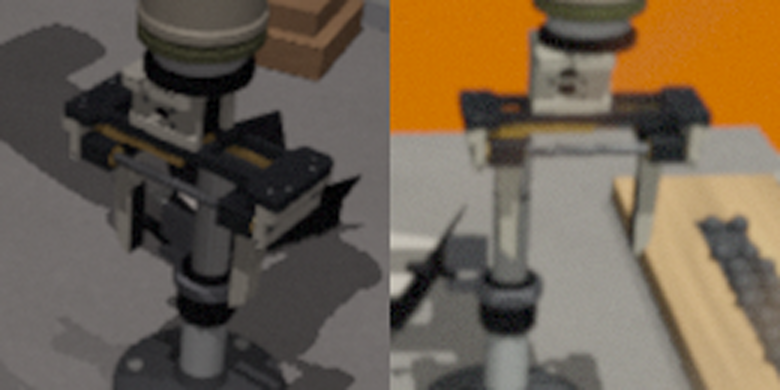

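```bash
python3 - <<'E'
from h import *
w={'fov_y': 65.70646984690485, 'cx': 251.66849120714951, 'cy': 195.38224090767372, 'xyz':np.array([0.59977845, 0.08004924, 0.5427408 ]), 'attitude': np.array([ 2.85166766e+00,  1.86344145e-03, -3.60023886e-03])}
for z in (.347,.357,.367,.377,.387):
  print(z,[ (proj(w,[.6005+sx*.0465,dy,z],True)*1.5625).round(0).tolist() for sx in(-1,1) for dy in (.0075,-.0075)])
E
```

```text
0.347 [[294.0, 335.0], [296.0, 365.0], [498.0, 335.0], [495.0, 365.0]]
0.357 [[289.0, 343.0], [292.0, 374.0], [502.0, 343.0], [500.0, 374.0]]
0.367 [[284.0, 351.0], [287.0, 384.0], [507.0, 352.0], [504.0, 384.0]]
0.377 [[279.0, 361.0], [282.0, 394.0], [513.0, 361.0], [510.0, 395.0]]
0.387 [[273.0, 371.0], [277.0, 406.0], [519.0, 372.0], [515.0, 406.0]]
```

```bash
python3 - <<'E'
import cv2
im=cv2.imread('pics/wrist1.png')[215:300,100:230]
cv2.imwrite('pics/g2.png',cv2.resize(im,None,fx=6,fy=6,interpolation=cv2.INTER_CUBIC))
E
```

```text
(no output)
```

View pics/g2.png

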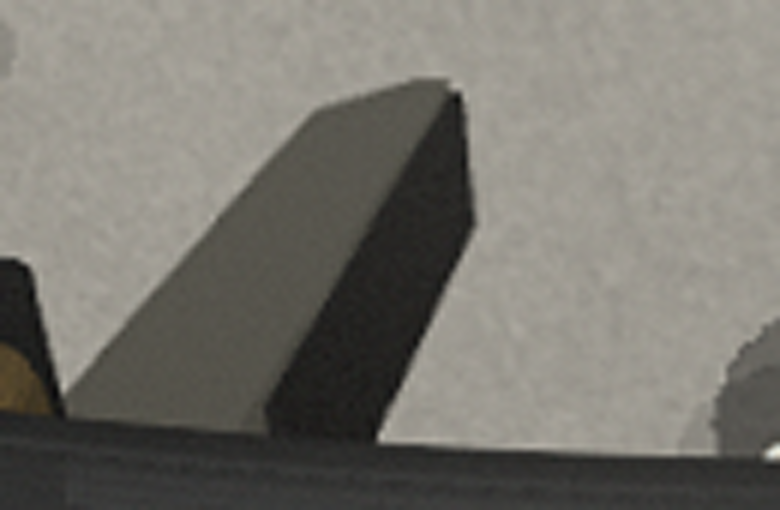

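The three cameras agree that the fingertips sit about 30 mm higher than `nose_length` implies: z ≈ TCP + 13 mm. That means the current grip is too high on the column. I'll open, go down 30 mm and regrip.

>>> {"api": "carry_out", "payload": {
  "steps": [
    {"xyz": [0,0,0],"rot": [0,0,0]},
    {"xyz": [0,0,0],"rot": [0,0,0]},
    {"xyz": [0,0,0],"rot": [0,0,0]},
    {"xyz": [0,0,0],"rot": [0,0,0]}
  ],
  "grip": 0.7
}}

```text
t: 4.15
tool_pos: [0.5612, 0.0933, 0.2553]
orientation: [-2.902, -1.203, -0.001]
force: [-0.1, -0.5, 1.1]
opening: 0.0581
```

>>> {"api": "carry_out", "payload": {
  "steps": [
    {"xyz": [0,0,-1],"rot": [0,0,0]},
    {"xyz": [0,0,-2],"rot": [0,0,0]},
    {"xyz": [0,0,-3],"rot": [0,0,0]},
    {"xyz": [0,0,-3],"rot": [0,0,0]}
  ]
}}

```text
t: 4.55
tool_pos: [0.5596, 0.0929, 0.2223]
orientation: [-2.901, -1.202, 0.006]
force: [-0.0, -0.4, 0.4]
opening: 0.065
```

```bash
python3 look.py c
```

```text
4.55 [0.5596 0.0929 0.2223] [-2.901 -1.202  0.006] [ 0.07  0.04  1.55  0.    1.56 -0.71] [-0.03 -0.41  0.36] [ 0.019 -0.003  0.036] 0.06495989787438701
```

View pics/lc.png

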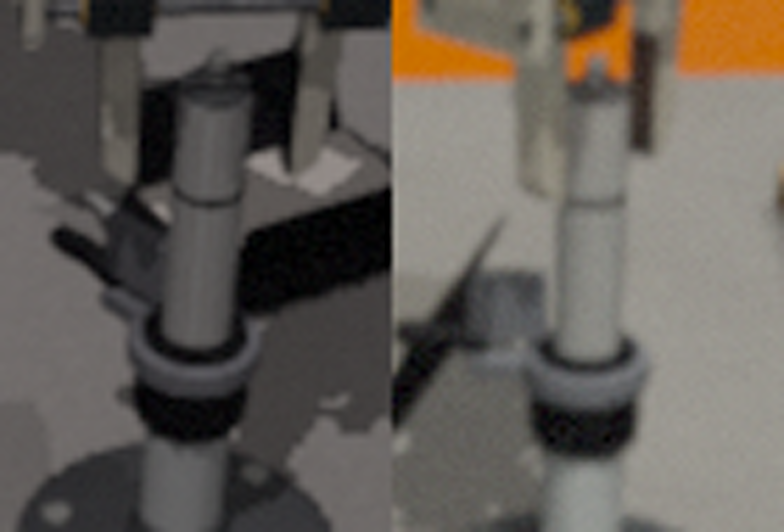

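>>> {"api": "carry_out", "payload": {
  "steps": [
    {"xyz": [0,0,0],"rot": [0,0,0]},
    {"xyz": [0,0,0],"rot": [0,0,0]},
    {"xyz": [0,0,0],"rot": [0,0,0]},
    {"xyz": [0,0,0],"rot": [0,0,0]},
    {"xyz": [0,0,0],"rot": [0,0,0]},
    {"xyz": [0,0,0],"rot": [0,0,0]},
    {"xyz": [0,0,0],"rot": [0,0,0]},
    {"xyz": [0,0,0],"rot": [0,0,0]}
  ],
  "grip": 0,
  "force": 55
}}

```text
t: 5.5
tool_pos: [0.5608, 0.0927, 0.2254]
orientation: [2.902, 1.202, -0.001]
force: [-3.5, -3.3, 3.5]
opening: 0.0317
```

```bash
python3 look.py d
```

```text
5.5 [0.5608 0.0927 0.2254] [ 2.902e+00  1.202e+00 -1.000e-03] [ 0.07  0.04  1.55 -0.    1.56 -0.71] [-3.52 -3.31  3.51] [-0.482  0.58   0.032] 0.0316647692516171
```

View pics/ld.png

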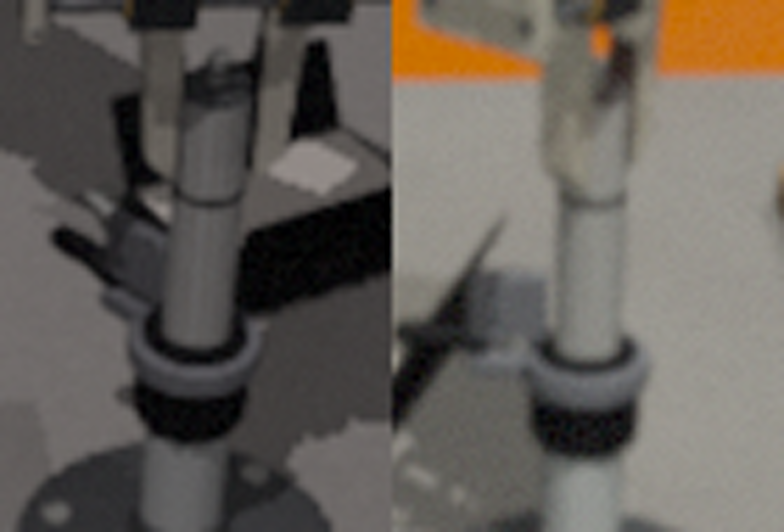

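>>> {"api": "carry_out", "payload": {
  "steps": [
    {"xyz": [-0.03,-0.03,-1],"rot": [0,0,0]},
    {"xyz": [-0.03,-0.03,-2],"rot": [0,0,0]},
    {"xyz": [-0.03,-0.03,-3],"rot": [0,0,0]},
    {"xyz": [-0.03,-0.03,-4],"rot": [0,0,0]},
    {"xyz": [-0.03,-0.03,-5],"rot": [0,0,0]},
    {"xyz": [-0.03,-0.03,-6],"rot": [0,0,0]},
    {"xyz": [-0.03,-0.03,-6.5],"rot": [0,0,0]},
    {"xyz": [-0.03,-0.03,-6.5],"rot": [0,0,0]},
    {"xyz": [-0.03,-0.03,-6.5],"rot": [0,0,0]}
  ]
}}

```text
t: 6.55
tool_pos: [0.5608, 0.0927, 0.1604]
orientation: [2.902, 1.202, 0.0]
force: [-2.4, -1.6, 2.3]
opening: 0.0316
```

```bash
python3 look.py e; python3 - <<'E'
from h import *
X,Y=.561,.093
for n,o in(('side',(250,100)),('scene',(265,120))):
  c=calibration(n)
  v=c['xyz'][:2]-[X,Y]; v=v/np.linalg.norm(v)*.016
  print(n,[(z,((proj(c,[X+v[0],Y+v[1],z])-o)*5.6).round(0).tolist()) for z in (.15,.155,.16,.165,.17)])
E
```

```text
6.55 [0.5608 0.0927 0.1604] [2.902 1.202 0.   ] [ 0.07  0.07  1.63 -0.    1.44 -0.71] [-2.39 -1.6   2.26] [-0.315  0.291 -0.028] 0.0316023637980926
side [(0.15, [195.0, 357.0]), (0.155, [196.0, 348.0]), (0.16, [196.0, 338.0]), (0.165, [196.0, 329.0]), (0.17, [197.0, 319.0])]
scene [(0.15, [190.0, 349.0]), (0.155, [191.0, 341.0]), (0.16, [192.0, 332.0]), (0.165, [192.0, 323.0]), (0.17, [193.0, 314.0])]
```

View pics/le.png

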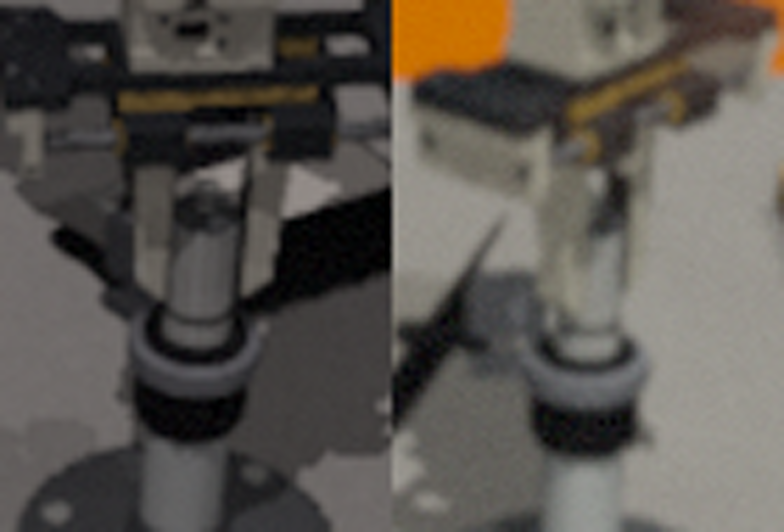

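View pics/wfe.png

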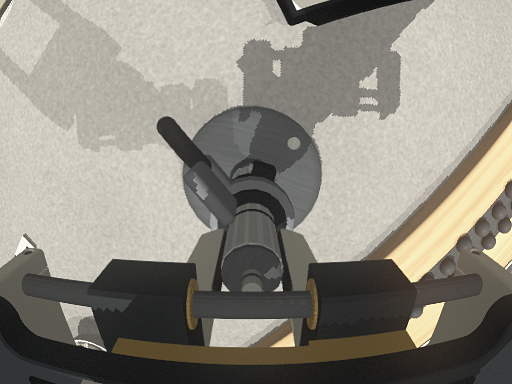

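```bash
cat > zz.py <<'E'
from h import *
import sys
n=sys.argv[1]; sc=read_camera('scene')[:,:,::-1]; sd=read_camera('side')[:,:,::-1]; w=calibration('wrist'); wi=read_camera('wrist')[:,:,::-1]
st=read_state(); print(st['t'],st['tool_pos'].round(4))
X,Y=.561,.093
o={'scene':(280,155),'side':(265,135),'wrist':(220,165)}
ims=[]
for k,im in(('scene',sc),('side',sd),('wrist',wi)):
  a=o[k]; s=(32,38) if k!='wrist' else (64,76); f=14 if k!='wrist' else 7
  cr=cv2.resize(np.ascontiguousarray(im[a[1]:a[1]+s[1],a[0]:a[0]+s[0]]),None,fx=f/2,fy=f/2,interpolation=cv2.INTER_CUBIC) if 0 else cv2.resize(np.ascontiguousarray(im[a[1]:a[1]+s[1],a[0]:a[0]+s[0]]),(int(s[0]*f*.58),int(s[1]*f)),interpolation=cv2.INTER_CUBIC)
  ims.append(cr)
  c=calibration(k) if k!='wrist' else w
  v=c['xyz'][:2]-[X,Y]; v=v/np.linalg.norm(v)*.016
  print(k,[(z,round(((proj(c,[X+v[0],Y+v[1],z],k=='wrist')-a)*f)[1],0)) for z in (.146,.148,.15,.152,.154,.158,.162,.166,.17)])
cv2.imwrite(f'pics/zz{n}.png',np.hstack([i[:532] for i in ims]))
print(ims[0].shape,ims[2].shape)
E
python3 zz.py e
```

```text
6.85 [0.5608 0.0927 0.1604]
scene [(0.146, np.float64(400.0)), (0.148, np.float64(392.0)), (0.15, np.float64(383.0)), (0.152, np.float64(374.0)), (0.154, np.float64(366.0)), (0.158, np.float64(349.0)), (0.162, np.float64(331.0)), (0.166, np.float64(314.0)), (0.17, np.float64(296.0))]
side [(0.146, np.float64(421.0)), (0.148, np.float64(412.0)), (0.15, np.float64(403.0)), (0.152, np.float64(393.0)), (0.154, np.float64(384.0)), (0.158, np.float64(365.0)), (0.162, np.float64(346.0)), (0.166, np.float64(327.0)), (0.17, np.float64(308.0))]
wrist [(0.146, np.float64(264.0)), (0.148, np.float64(270.0)), (0.15, np.float64(277.0)), (0.152, np.float64(283.0)), (0.154, np.float64(290.0)), (0.158, np.float64(304.0)), (0.162, np.float64(318.0)), (0.166, np.float64(333.0)), (0.17, np.float64(348.0))]
(532, 259, 3) (532, 259, 3)
```

View pics/zze.png

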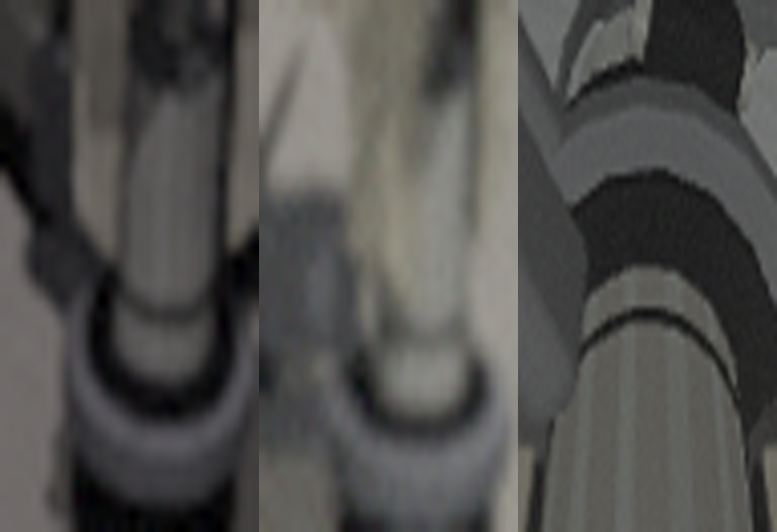

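>>> {"api": "carry_out", "payload": {
  "steps": [
    {"xyz": [0,0,-0.6],"rot": [0,0,0]},
    {"xyz": [0,0,-1.2],"rot": [0,0,0]},
    {"xyz": [0,0,-1.2],"rot": [0,0,0]},
    {"xyz": [0,0,-1.2],"rot": [0,0,0]}
  ]
}}

```text
t: 7.25
tool_pos: [0.5608, 0.0927, 0.1483]
orientation: [2.902, 1.202, 0.0]
force: [-3.0, -2.3, 3.5]
opening: 0.0313
```

```bash
python3 zz.py f; python3 look.py f
```

```text
7.4 [0.5608 0.0927 0.1483]
scene [(0.146, np.float64(400.0)), (0.148, np.float64(392.0)), (0.15, np.float64(383.0)), (0.152, np.float64(374.0)), (0.154, np.float64(366.0)), (0.158, np.float64(349.0)), (0.162, np.float64(331.0)), (0.166, np.float64(314.0)), (0.17, np.float64(296.0))]
side [(0.146, np.float64(421.0)), (0.148, np.float64(412.0)), (0.15, np.float64(403.0)), (0.152, np.float64(393.0)), (0.154, np.float64(384.0)), (0.158, np.float64(365.0)), (0.162, np.float64(346.0)), (0.166, np.float64(327.0)), (0.17, np.float64(308.0))]
wrist [(0.146, np.float64(304.0)), (0.148, np.float64(311.0)), (0.15, np.float64(318.0)), (0.152, np.float64(325.0)), (0.154, np.float64(333.0)), (0.158, np.float64(348.0)), (0.162, np.float64(365.0)), (0.166, np.float64(381.0)), (0.17, np.float64(399.0))]
(532, 259, 3) (532, 259, 3)
7.4 [0.5608 0.0927 0.1483] [2.902 1.202 0.   ] [ 0.07  0.08  1.65 -0.    1.42 -0.71] [-2.43 -2.13  3.48] [-0.316  0.364  0.002] 0.031205214697807192
```

View pics/zzf.png

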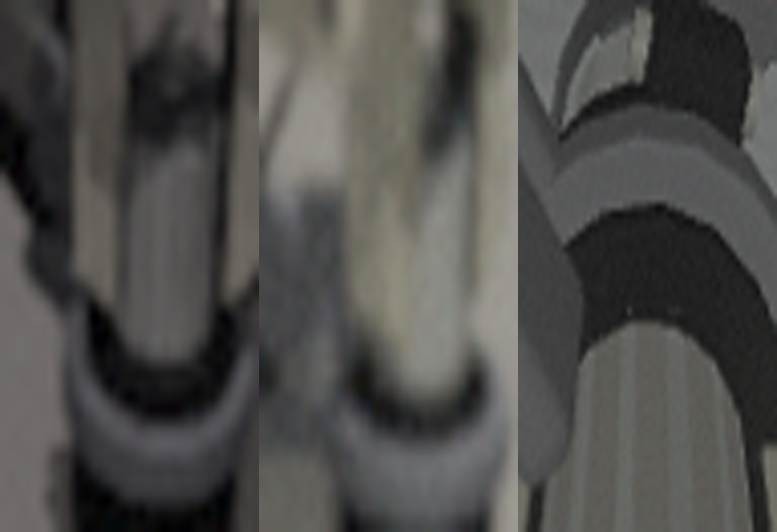

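View pics/lf.png

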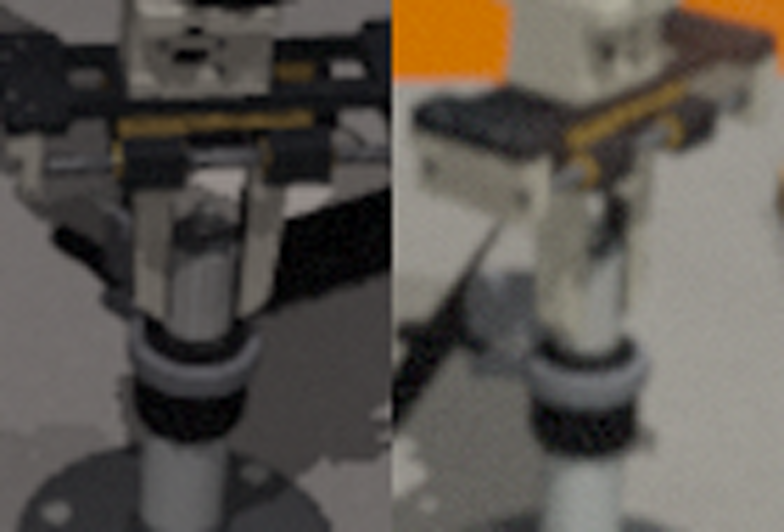

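```bash
python3 - <<'E'
from h import *
X,Y=.561,.093
o={'scene':(280,155),'side':(265,135),'wrist':(220,165)}
for k in o:
  f=7 if k=='wrist' else 14
  c=calibration(k); v=c['xyz'][:2]-[X,Y]; v/=np.linalg.norm(v)
  for r in(.0245,-.0245): print(k,r,[round(((proj(c,[X+v[0]*r,Y+v[1]*r,z],k=='wrist')-o[k])*f)[1]) for z in (.146,.148,.15,.152)])
E
```

```text
scene 0.0245 [429, 421, 412, 403]
scene -0.0245 [267, 259, 250, 242]
side 0.0245 [442, 432, 423, 413]
side -0.0245 [327, 318, 309, 300]
wrist 0.0245 [217, 223, 230, 236]
wrist -0.0245 [682, 692, 702, 712]
```

>>> {"api": "carry_out", "payload": {
  "steps": [
    {"xyz": [-0.02,-0.02,-0.15],"rot": [0,0,0]},
    {"xyz": [-0.02,-0.02,-0.15],"rot": [0,0,0]},
    {"xyz": [-0.02,-0.02,-0.15],"rot": [0,0,0]},
    {"xyz": [-0.02,-0.02,-0.15],"rot": [0,0,0]}
  ]
}}

```text
t: 7.95
tool_pos: [0.5608, 0.0927, 0.1474]
orientation: [2.902, 1.202, 0.001]
force: [-3.7, -0.9, 7.0]
opening: 0.0313
```

```bash
python3 zz.py g; python3 look.py g
```

```text
8.1 [0.5608 0.0927 0.1474]
scene [(0.146, np.float64(400.0)), (0.148, np.float64(392.0)), (0.15, np.float64(383.0)), (0.152, np.float64(374.0)), (0.154, np.float64(366.0)), (0.158, np.float64(349.0)), (0.162, np.float64(331.0)), (0.166, np.float64(314.0)), (0.17, np.float64(296.0))]
side [(0.146, np.float64(421.0)), (0.148, np.float64(412.0)), (0.15, np.float64(403.0)), (0.152, np.float64(393.0)), (0.154, np.float64(384.0)), (0.158, np.float64(365.0)), (0.162, np.float64(346.0)), (0.166, np.float64(327.0)), (0.17, np.float64(308.0))]
wrist [(0.146, np.float64(307.0)), (0.148, np.float64(314.0)), (0.15, np.float64(321.0)), (0.152, np.float64(329.0)), (0.154, np.float64(336.0)), (0.158, np.float64(352.0)), (0.162, np.float64(368.0)), (0.166, np.float64(385.0)), (0.17, np.float64(403.0))]
(532, 259, 3) (532, 259, 3)
8.1 [0.5608 0.0927 0.1474] [2.902e+00 1.202e+00 1.000e-03] [ 0.07  0.08  1.65  0.    1.42 -0.71] [-3.61 -1.49  7.25] [-0.29   0.571 -0.016] 0.03131763987782401
```

View pics/zzg.png

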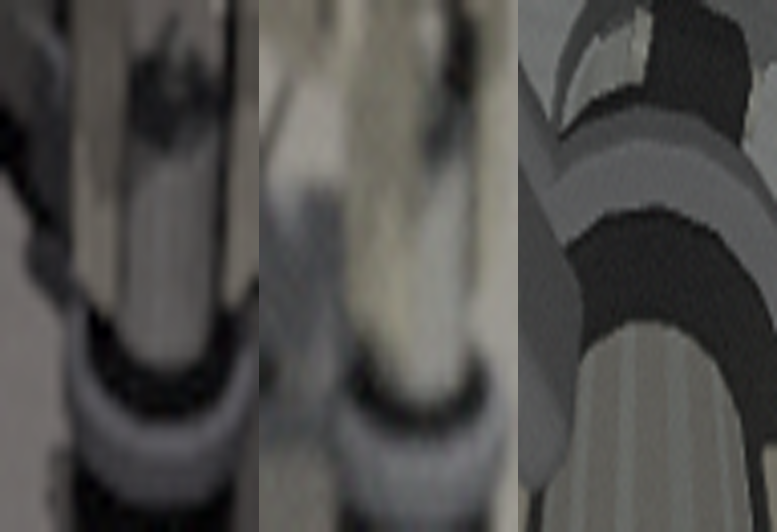

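View pics/wfg.png

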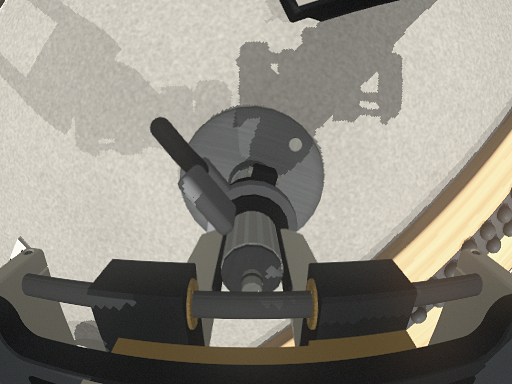

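>>> {"api": "carry_out", "payload": {
  "steps": [
    {"xyz": [0,0,0],"rot": [0,0,-5]},
    {"xyz": [0,0,0],"rot": [0,0,-10]},
    {"xyz": [0,0,0],"rot": [0,0,-15]},
    {"xyz": [0,0,0],"rot": [0,0,-20]},
    {"xyz": [0,0,0],"rot": [0,0,-25]},
    {"xyz": [0,0,0],"rot": [0,0,-25]}
  ]
}}

```text
t: 8.85
tool_pos: [0.5602, 0.0923, 0.1474]
orientation: [3.094, 0.541, -0.001]
force: [-5.7, -3.2, 9.0]
opening: 0.0313
```

```bash
python3 zz.py h; python3 look.py h
```

```text
9.0 [0.5602 0.0923 0.1474]
scene [(0.146, np.float64(400.0)), (0.148, np.float64(392.0)), (0.15, np.float64(383.0)), (0.152, np.float64(374.0)), (0.154, np.float64(366.0)), (0.158, np.float64(349.0)), (0.162, np.float64(331.0)), (0.166, np.float64(314.0)), (0.17, np.float64(296.0))]
side [(0.146, np.float64(421.0)), (0.148, np.float64(412.0)), (0.15, np.float64(403.0)), (0.152, np.float64(393.0)), (0.154, np.float64(384.0)), (0.158, np.float64(365.0)), (0.162, np.float64(346.0)), (0.166, np.float64(327.0)), (0.17, np.float64(308.0))]
wrist [(0.146, np.float64(304.0)), (0.148, np.float64(311.0)), (0.15, np.float64(319.0)), (0.152, np.float64(326.0)), (0.154, np.float64(334.0)), (0.158, np.float64(349.0)), (0.162, np.float64(365.0)), (0.166, np.float64(382.0)), (0.17, np.float64(400.0))]
(532, 259, 3) (532, 259, 3)
9.0 [0.5602 0.0923 0.1474] [ 3.094e+00  5.450e-01 -1.000e-03] [ 0.07  0.08  1.65 -0.    1.42 -0.28] [-6.93 -2.74  8.64] [-0.579  1.16   0.073] 0.030970576446993605
```

View pics/zzh.png

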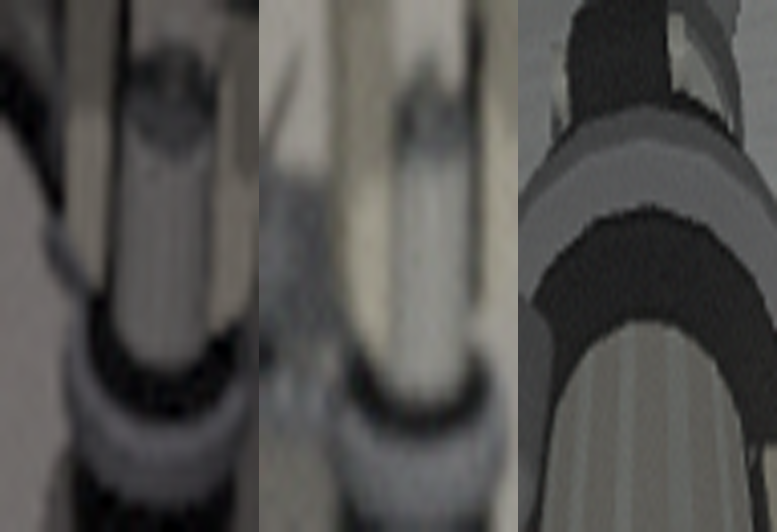

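View pics/wfh.png

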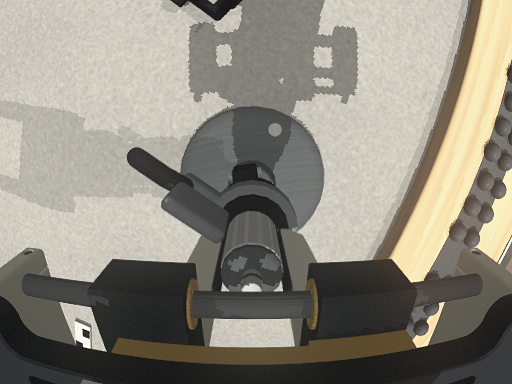

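>>> {"api": "carry_out", "payload": {
  "steps": [
    {"xyz": [-0.05,0.02,0],"rot": [0,0,-4]},
    {"xyz": [-0.1,0.04,0],"rot": [0,0,-8]},
    {"xyz": [-0.1,0.05,0],"rot": [0,0,-12]},
    {"xyz": [-0.1,0.05,0],"rot": [0,0,-16]},
    {"xyz": [-0.1,0.05,0],"rot": [0,0,-20]},
    {"xyz": [-0.1,0.05,0],"rot": [0,0,-20]}
  ]
}}

```text
t: 9.75
tool_pos: [0.5596, 0.0922, 0.1474]
orientation: [3.14, -0.004, 0.001]
force: [-4.9, -5.3, 8.1]
opening: 0.031
```

```bash
python3 zz.py i; python3 look.py i
```

```text
9.9 [0.5597 0.0922 0.1474]
scene [(0.146, np.float64(400.0)), (0.148, np.float64(392.0)), (0.15, np.float64(383.0)), (0.152, np.float64(374.0)), (0.154, np.float64(366.0)), (0.158, np.float64(349.0)), (0.162, np.float64(331.0)), (0.166, np.float64(314.0)), (0.17, np.float64(296.0))]
side [(0.146, np.float64(421.0)), (0.148, np.float64(412.0)), (0.15, np.float64(403.0)), (0.152, np.float64(393.0)), (0.154, np.float64(384.0)), (0.158, np.float64(365.0)), (0.162, np.float64(346.0)), (0.166, np.float64(327.0)), (0.17, np.float64(308.0))]
wrist [(0.146, np.float64(301.0)), (0.148, np.float64(308.0)), (0.15, np.float64(315.0)), (0.152, np.float64(322.0)), (0.154, np.float64(330.0)), (0.158, np.float64(345.0)), (0.162, np.float64(362.0)), (0.166, np.float64(379.0)), (0.17, np.float64(396.0))]
(532, 259, 3) (532, 259, 3)
9.9 [0.5597 0.0922 0.1474] [ 3.14e+00 -1.00e-03  1.00e-03] [ 0.07  0.07  1.65 -0.    1.42  0.07] [-4.55 -5.52  7.89] [-0.94   0.857 -0.04 ] 0.03143875870778288
```

View pics/zzi.png

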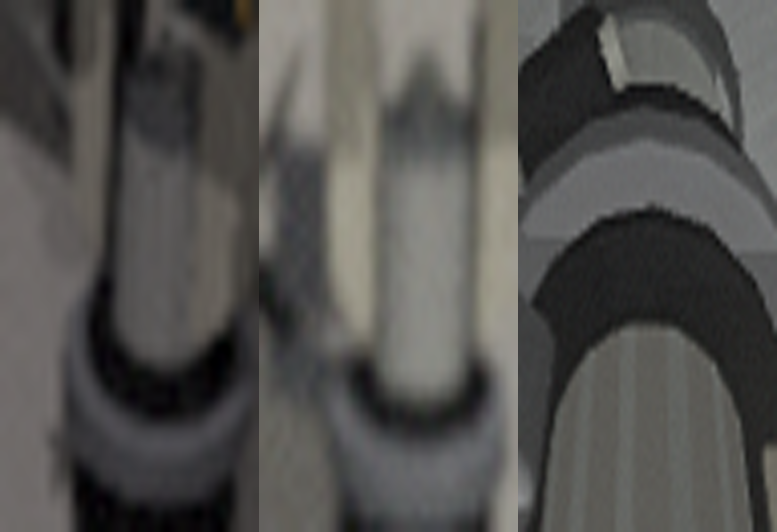

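View pics/wfi.png

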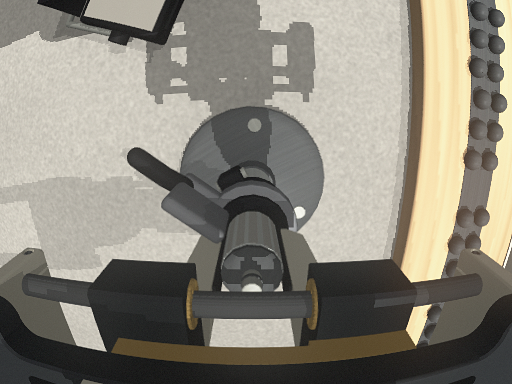

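>>> {"api": "carry_out", "payload": {
  "steps": [
    {"xyz": [-0.04,0,0],"rot": [0,0,-3]},
    {"xyz": [-0.05,0,0],"rot": [0,0,-6]},
    {"xyz": [-0.05,0,0],"rot": [0,0,-9]},
    {"xyz": [-0.05,0,0],"rot": [0,0,-12]},
    {"xyz": [-0.05,0,0],"rot": [0,0,-12]}
  ]
}}

```text
t: 10.55
tool_pos: [0.5593, 0.0923, 0.1474]
orientation: [3.123, -0.332, 0.001]
force: [-4.3, -5.9, 7.5]
opening: 0.0311
```

```bash
python3 zz.py j; python3 look.py j
```

```text
10.7 [0.5593 0.0923 0.1474]
scene [(0.146, np.float64(400.0)), (0.148, np.float64(392.0)), (0.15, np.float64(383.0)), (0.152, np.float64(374.0)), (0.154, np.float64(366.0)), (0.158, np.float64(349.0)), (0.162, np.float64(331.0)), (0.166, np.float64(314.0)), (0.17, np.float64(296.0))]
side [(0.146, np.float64(421.0)), (0.148, np.float64(412.0)), (0.15, np.float64(403.0)), (0.152, np.float64(393.0)), (0.154, np.float64(384.0)), (0.158, np.float64(365.0)), (0.162, np.float64(346.0)), (0.166, np.float64(327.0)), (0.17, np.float64(308.0))]
wrist [(0.146, np.float64(298.0)), (0.148, np.float64(305.0)), (0.15, np.float64(312.0)), (0.152, np.float64(319.0)), (0.154, np.float64(327.0)), (0.158, np.float64(342.0)), (0.162, np.float64(358.0)), (0.166, np.float64(375.0)), (0.17, np.float64(393.0))]
(532, 259, 3) (532, 259, 3)
10.7 [0.5593 0.0923 0.1474] [ 3.123e+00 -3.290e-01  1.000e-03] [ 0.07  0.07  1.65 -0.    1.42  0.28] [-3.84 -4.88  7.17] [-0.847  0.724  0.148] 0.031531872749876996
```

View pics/zzj.png

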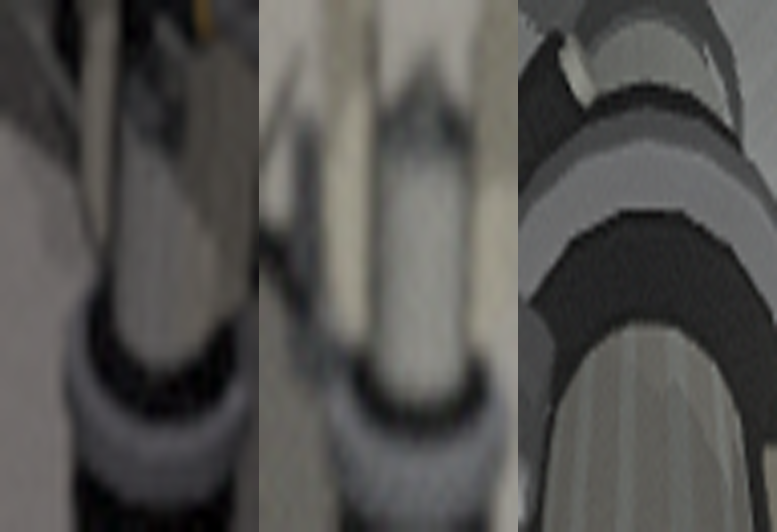

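View pics/wfj.png

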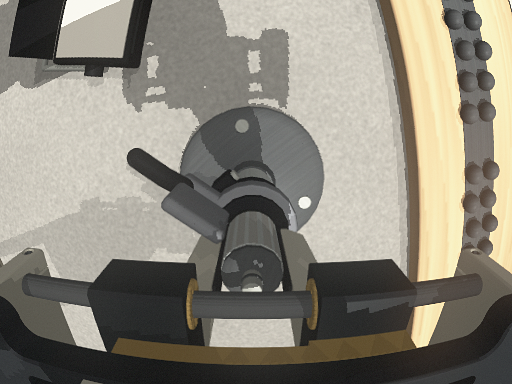

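>>> {"api": "carry_out", "payload": {
  "steps": [
    {"xyz": [-0.02,0,0],"rot": [0,0,-2.5]},
    {"xyz": [-0.02,0,0],"rot": [0,0,-5]},
    {"xyz": [-0.02,0,0],"rot": [0,0,-7.5]},
    {"xyz": [-0.02,0,0],"rot": [0,0,-10]},
    {"xyz": [-0.02,0,0],"rot": [0,0,-10]}
  ]
}}

```text
t: 11.35
tool_pos: [0.559, 0.0924, 0.1474]
orientation: [3.083, -0.602, 0.001]
force: [-4.2, -5.3, 7.5]
opening: 0.0315
```

```bash
python3 look.py k
```

```text
11.35 [0.559  0.0924 0.1474] [ 3.083e+00 -6.020e-01  1.000e-03] [ 0.07  0.07  1.65 -0.    1.42  0.46] [-4.15 -5.27  7.54] [-0.643  0.819  0.232] 0.03148088440172269
```

View pics/wfk.png

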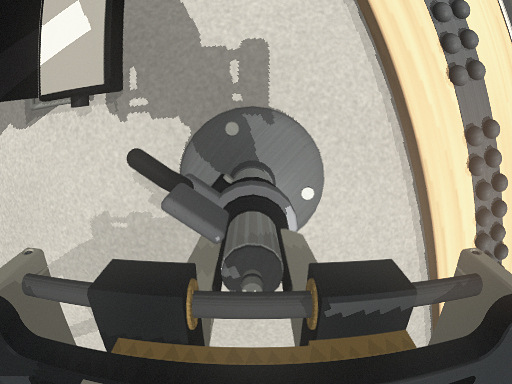

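>>> {"api": "carry_out", "payload": {
  "steps": [
    {"xyz": [0,0,0],"rot": [0,0,-2]},
    {"xyz": [0,0,0],"rot": [0,0,-4]},
    {"xyz": [0,0,0],"rot": [0,0,-6]},
    {"xyz": [0,0,0],"rot": [0,0,-6]}
  ]
}}

```text
t: 11.9
tool_pos: [0.5587, 0.0923, 0.1474]
orientation: [3.047, -0.761, 0.0]
force: [-6.2, -6.2, 9.9]
opening: 0.0314
```

```bash
python3 look.py l
```

```text
11.9 [0.5587 0.0923 0.1474] [ 3.047 -0.761  0.   ] [ 0.07  0.07  1.65 -0.    1.42  0.56] [-6.23 -6.25  9.92] [-0.67   1.125  0.494] 0.0313792324931801
```

View pics/wfl.png

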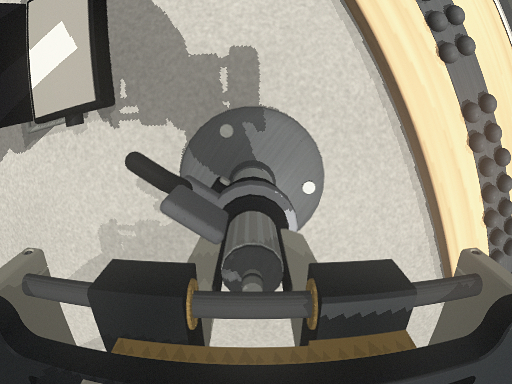

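```bash
cat > lev.py <<'E'
from h import *
import sys
from scipy.optimize import least_squares
u,v=map(float,sys.argv[1:3])
w=calibration('wrist')
for X,Y in((.561,.093),(.5594,.093)):
  q=least_squares(lambda p:proj(w,[X+p[1]*np.cos(p[0]),Y+p[1]*np.sin(p[0]),.15],True)-[u,v],[2.2,.09]); print(np.degrees(q.x[0]),q.x[1])
E
python3 lev.py 129 156; python3 - <<'E'
import cv2
import numpy as np
a=[cv2.resize(cv2.imread(f'pics/wf{n}.png')[140:250,115:245],None,fx=3,fy=3,interpolation=cv2.INTER_CUBIC) for n in 'kl']
cv2.imwrite('pics/kl.png',np.hstack(a))
E
```

```text
119.64900468885595 0.09573403093125257
118.8099184930163 0.09495271646090435
```

View pics/kl.png

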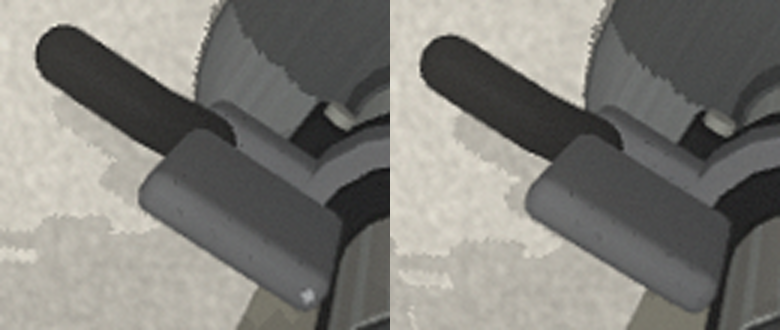

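>>> {"api": "carry_out", "payload": {
  "steps": [
    {"xyz": [-0.03,-0.02,0],"rot": [0,0,-1]},
    {"xyz": [-0.03,-0.02,0],"rot": [0,0,-2]},
    {"xyz": [-0.03,-0.02,0],"rot": [0,0,-2]}
  ]
}}

```text
t: 12.35
tool_pos: [0.5583, 0.0922, 0.1474]
orientation: [3.033, -0.814, 0.0]
force: [-5.6, -5.4, 9.0]
opening: 0.0313
```

```bash
python3 look.py m; python3 zz.py m;  python3 - <<'E'
import cv2
import numpy as np
a=[cv2.resize(cv2.imread(f'pics/wf{n}.png')[140:250,115:245],None,fx=3,fy=3,interpolation=cv2.INTER_CUBIC) for n in 'lm']
cv2.imwrite('pics/lm.png',np.hstack(a))
E
```

```text
12.35 [0.5583 0.0922 0.1474] [ 3.033 -0.814  0.   ] [ 0.07  0.07  1.65 -0.    1.42  0.6 ] [-5.64 -5.44  9.  ] [-0.613  1.22   0.468] 0.03127901823995181
12.65 [0.5584 0.0922 0.1474]
scene [(0.146, np.float64(400.0)), (0.148, np.float64(392.0)), (0.15, np.float64(383.0)), (0.152, np.float64(374.0)), (0.154, np.float64(366.0)), (0.158, np.float64(349.0)), (0.162, np.float64(331.0)), (0.166, np.float64(314.0)), (0.17, np.float64(296.0))]
side [(0.146, np.float64(421.0)), (0.148, np.float64(412.0)), (0.15, np.float64(403.0)), (0.152, np.float64(393.0)), (0.154, np.float64(384.0)), (0.158, np.float64(365.0)), (0.162, np.float64(346.0)), (0.166, np.float64(327.0)), (0.17, np.float64(308.0))]
wrist [(0.146, np.float64(287.0)), (0.148, np.float64(294.0)), (0.15, np.float64(301.0)), (0.152, np.float64(309.0)), (0.154, np.float64(316.0)), (0.158, np.float64(331.0)), (0.162, np.float64(347.0)), (0.166, np.float64(364.0)), (0.17, np.float64(381.0))]
(532, 259, 3) (532, 259, 3)
```

View pics/lm.png

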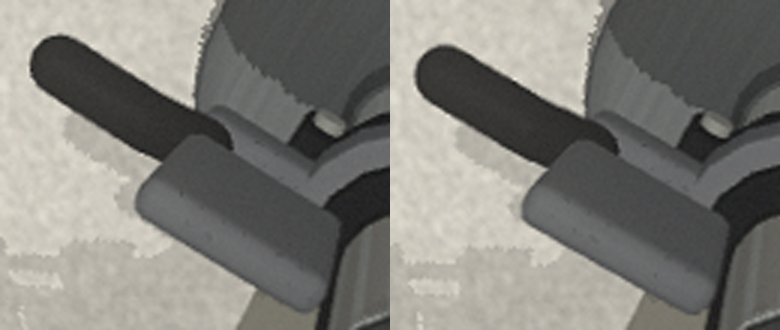

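View pics/zzm.png

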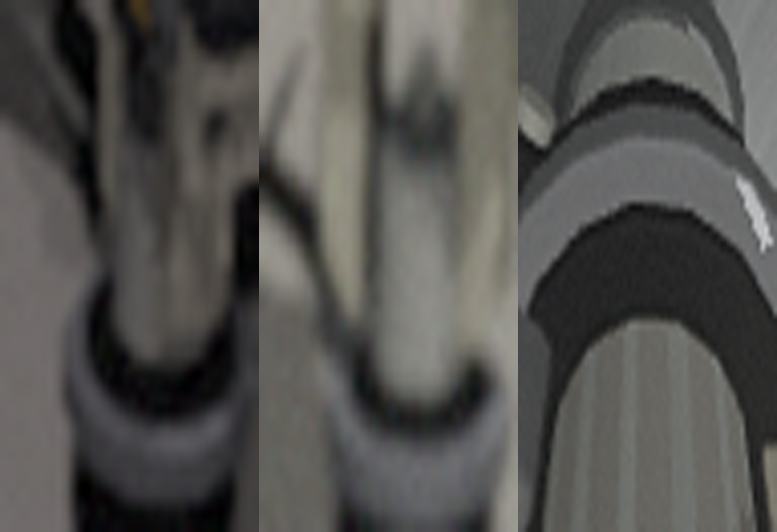

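```bash
python3 lev.py 127.3 159
```

```text
119.31776699753055 0.09585063752373815
118.47703775018613 0.09507742840700188
```

>>> {"api": "carry_out", "payload": {
  "steps": [
    {"xyz": [0,0,0],"rot": [0,0,-1.5]},
    {"xyz": [0,0,0],"rot": [0,0,-3]},
    {"xyz": [0,0,0],"rot": [0,0,-4]},
    {"xyz": [0,0,0],"rot": [0,0,-4]}
  ]
}}

```text
t: 13.05
tool_pos: [0.5577, 0.0916, 0.1474]
orientation: [3.002, -0.917, -0.001]
force: [-11.2, -8.6, 11.1]
opening: 0.0312
```

```bash
python3 look.py n;  python3 - <<'E'
import cv2
import numpy as np
a=[cv2.resize(cv2.imread(f'pics/wf{n}.png')[140:270,115:245],None,fx=3,fy=3,interpolation=cv2.INTER_CUBIC) for n in 'mn']
cv2.imwrite('pics/mn.png',np.hstack(a))
E
```

```text
13.05 [0.5577 0.0916 0.1474] [ 3.002e+00 -9.170e-01 -1.000e-03] [ 0.07  0.07  1.65 -0.    1.42  0.67] [-11.2   -8.57  11.1 ] [-1.197  1.597  1.258] 0.031162207305557882
```

View pics/mn.png

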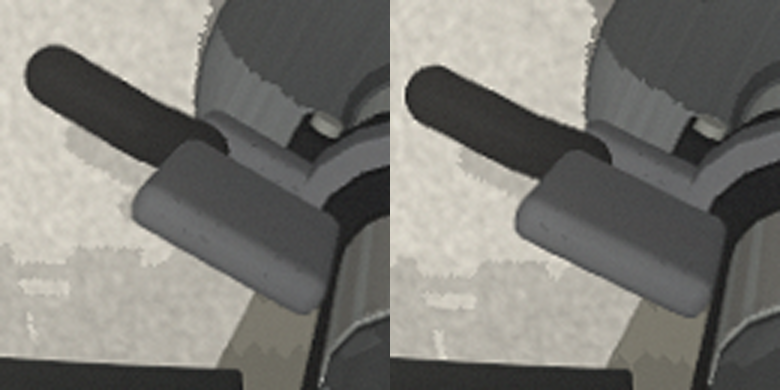

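View pics/ln.png

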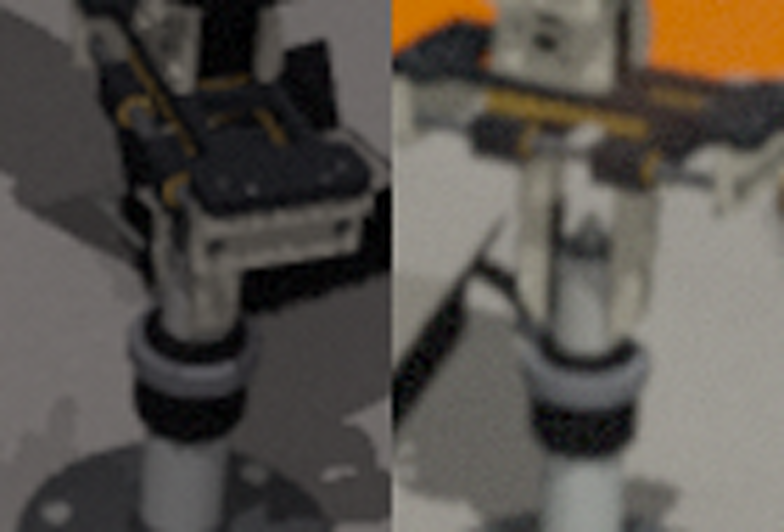

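```bash
python3 lev.py 124 166.5; python3 zz.py n; python3 - <<'E'
from h import *
for X,Y in((.561,.093),(.5597,.093)):
  for z in (.212,.214,.216,.218,.220):
    print(z,proj(calibration('side'),[X,Y,z]).round(1),proj(calibration('scene'),[X,Y,z]).round(1),proj(calibration('wrist'),[X,Y,z],True).round(1))
im=read_camera('wrist')[:,:,::-1][225:305,210:300];b=read_camera('side')[:,:,::-1][125:165,265:310]
cv2.imwrite('pics/st.png',np.hstack([cv2.resize(np.ascontiguousarray(im),(450,400),interpolation=cv2.INTER_CUBIC),cv2.resize(np.ascontiguousarray(b),(450,400),interpolation=cv2.INTER_CUBIC)])[:,:800])
E
```

```text
119.2605114023948 0.09565872764773838
118.41762192152225 0.09488694506579017
13.35 [0.5577 0.0917 0.1474]
scene [(0.146, np.float64(400.0)), (0.148, np.float64(392.0)), (0.15, np.float64(383.0)), (0.152, np.float64(374.0)), (0.154, np.float64(366.0)), (0.158, np.float64(349.0)), (0.162, np.float64(331.0)), (0.166, np.float64(314.0)), (0.17, np.float64(296.0))]
side [(0.146, np.float64(421.0)), (0.148, np.float64(412.0)), (0.15, np.float64(403.0)), (0.152, np.float64(393.0)), (0.154, np.float64(384.0)), (0.158, np.float64(365.0)), (0.162, np.float64(346.0)), (0.166, np.float64(327.0)), (0.17, np.float64(308.0))]
wrist [(0.146, np.float64(278.0)), (0.148, np.float64(285.0)), (0.15, np.float64(292.0)), (0.152, np.float64(299.0)), (0.154, np.float64(306.0)), (0.158, np.float64(322.0)), (0.162, np.float64(337.0)), (0.166, np.float64(354.0)), (0.17, np.float64(371.0))]
(532, 259, 3) (532, 259, 3)
0.212 [285.8 140. ] [301.  158.9] [256.4 282.2]
0.214 [285.8 139.3] [301.  158.2] [256.4 284.6]
0.216 [285.8 138.6] [301.1 157.6] [256.5 287. ]
0.218 [285.8 137.9] [301.2 156.9] [256.6 289.5]
0.22 [285.9 137.2] [301.2 156.2] [256.6 292. ]
0.212 [285.3 140. ] [300.6 158.7] [254.  283.5]
0.214 [285.3 139.3] [300.6 158. ] [254.1 285.9]
0.216 [285.3 138.6] [300.7 157.4] [254.1 288.3]
0.218 [285.3 137.9] [300.7 156.7] [254.1 290.8]
0.22 [285.4 137.2] [300.8 156. ] [254.2 293.3]
```

View pics/st.png

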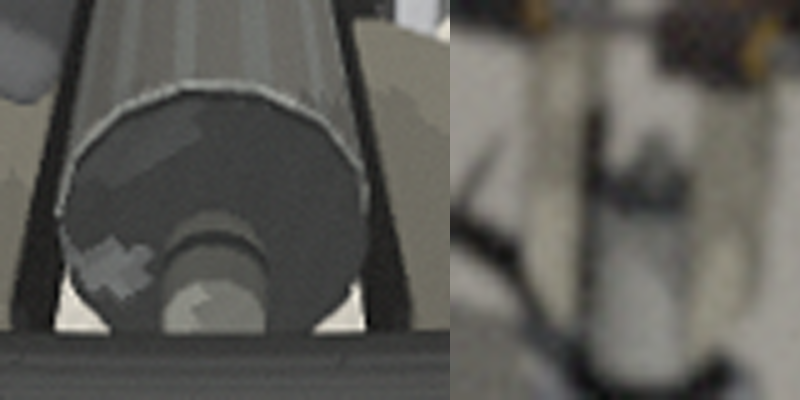

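View pics/zzn.png

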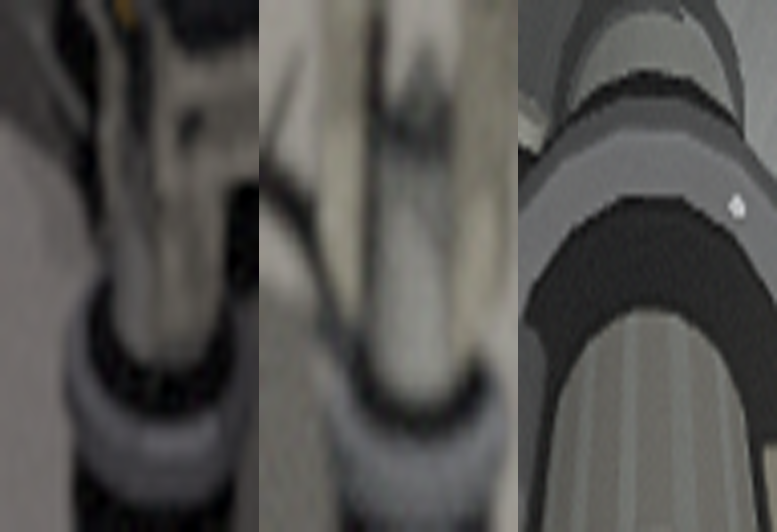

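>>> {"api": "carry_out", "payload": {
  "steps": [
    {"xyz": [0,0,0],"rot": [0,0,0]},
    {"xyz": [0,0,0],"rot": [0,0,0]},
    {"xyz": [0,0,0],"rot": [0,0,0]}
  ]
}}

```text
t: 13.75
tool_pos: [0.5577, 0.0917, 0.1474]
orientation: [3.002, -0.916, -0.001]
force: [-10.2, -8.2, 12.3]
opening: 0.0314
```

```bash
python3 - <<'E'
from h import *
s=read_state(); print(s['t'],s['tool_pos'],s['dq'].round(3),s['force'],s['wrist_torque'],s['opening'])
print(close_job())
E
```

```text
13.75 [0.55769296 0.09165583 0.14738561] [ 0.001 -0.001 -0.002  0.    -0.    -0.   ] [-10.24762614  -8.22722932  12.32945833] [-1.19808154  1.58962245  1.18069256] 0.031448813326733695
the job is handed in; nothing more can be done
None
```

I gripped the column, pressed it down about 78 mm to its mark, turned the gripper clockwise until the lever stopped, and handed the job in at 13.75 s with the column still held.

- **Column height:** the stud top in the side and wrist views puts the ring mark about 1.5 mm above the collar's top. My other readings ran from about 1.5 mm below to 3.5 mm above. All are within the 5 mm limit, but the ring merges with the black collar there, so I could not read it directly.
- **Lever:** it stayed at about 119° through the last 6° of gripper turn, while wrist torque rose to about 1.2 N m. I take that as fully closed. It started at about 173°, so it turned about 0.95 rad, inside the stated starting range.
- **Grip:** the opening read 31.4 mm on the 32 mm column, with 55 N commanded and joint speeds near zero. The tool sat about 2 mm off the column's axis, with about 13 N of sideways load from pressing the lever against its stop.
- **What disagreed:** all three cameras showed the fingertips about 30 mm higher than `nose_length` (17 mm) implies. My first grip was therefore too high; I opened, went down 30 mm and regripped before pressing. The cameras also differed by 3 to 6 mm on the ring's height.
- **Other objects:** the arm never went near the lamp head, bowl or scale bar, though I did not measure their positions at the end.

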